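# Shut and latch the board test fixture

## Robot

A 6-joint arm with a two-finger parallel gripper is mounted at the origin on the work surface. World frame = base frame: x ahead of the robot, y to its left, z up, the work surface at z = 0. Lengths are in mm, angles in rad, forces in N, time in s.
With the tool pointing down it reaches from about 300 to 750 mm from the base axis. Payload 8.5 kg.
Tool frame: the origin (TCP) lies midway between the tips of the shut fingers; the grasp point (between the pads) lies 19 mm behind it; z points along the fingers, y is the line along which they close (so a half turn about z gives the same grasp; the last joint's range is limited). The gripper opens to 85 mm and grips with 20 to 120 N. Pads are 22 mm wide; open, the fingers measure 114 mm over their backs; the gripper's body (76 mm by 85 mm) begins 54 mm behind the grasp point. The pads swing forward as they close: fully open they stand 13 mm farther back than shut.
Start: joints at [1.085, 0.381, 1.297, -0, 1.464, -0.215], TCP at [147.118, 529.94, 231.322] pointing down, gripper open.
Joint ranges: [-3.11, 3.11], [-0.89, 2.33], [0.22, 2.48], [-1.42, 4.56], [0.17, 2.85], [-2.88, 2.88]. Speed limits (rad/s): [2.39, 2.39, 3.14, 3.14, 3.14, 3.14].

## Interface

Orientations are given as [roll, pitch, yaw] about the fixed x, y, z axes, in that order (R = Rz(yaw) Ry(pitch) Rx(roll)).
In Python, from station import env gives the robot as it stands.
- The arm moves only by the shell command python3 -m crank 'ROWS'. ROWS is JSON, a list that holds one entry, the list of rows, each a list of 7 numbers: the shift along the tool's x, y, z as a fraction of full scale, then the turn, a rotation vector about the tool's x, y, z as a fraction of full scale, then the finger opening in mm, from 0 to 85.4. In form: [[[tx, ty, tz, wx, wy, wz, gripper], ...]]. A call has 1 to 8 rows; each row shifts and turns the commanded pose from where the row before left it, along the tool's axes as they then stand; what a row does not reach is not made up. Full scale, the value 1, is 30 mm for a shift and 8 degrees for a turn. A row lasts 1/10 s, in which the tool goes at most 50 mm and 8.59 degrees, less where a joint would pass 70% of its speed; a pose out of reach is approached as far as the arm can. A call with a number of a shift or a turn outside -1 to 1 is refused whole. A call with a gripper value outside its range is refused whole. The fingers move at their own pace and stop on an object; the grip force is fixed at half the most. Time passes only in rows, so rows that do not move let the fingers close. It gives the time, the measured TCP pose, the force, the opening and the grip force at its end, in the units of the state.
- env.state(): the state, without advancing time (a new reading comes with each control period).
- env.snapshot(name): name is "scene" or "top" or "wrist"; returns (picture, depth): 480x640x3 uint8, blue, green, red; 480x640 float32, mm along the optical axis (not along the pixel's ray), 0 where there is no reading.
- env.camera_params(name): a dict with "K" (3x3 intrinsics, pixels), "cam_to_world" (4x4, takes a point from camera to world coordinates); the wrist camera has in their place "hand_eye" (4x4, takes a point from camera to tool coordinates, whose origin is the TCP and whose axes are the flange's). Camera axes: x right, y up, looking along -z (the intrinsics and any distortion apply to the point x, -y, -z); pixel columns grow to the right and rows downward; lengths in mm; the calibration is good to about 2 mm. A picture is of the moment at which its call begins: read the wrist's pose just before it. camera_params takes no time and is no camera call.
- env.finish_job(): hands the job in; it is judged then, once.
Trained networks look in the newest picture that a camera, given by its name, has taken for a name from the list of things; names that differ only in an ending like _2 or _b are one class to them, and where a whole thing is asked for, a point or a joint stands for the part that bears it (a point fixed in the world has none). Each returns a list of dicts, best first, with "p" (0 to 1); they miss things now and then, are a little off and sometimes report something else, mostly with a low value. They report only what shows in the picture. A call takes as long as a camera call.
- env.silhouettes(camera, query): "pixels" (480x640 bool, what is visible of it) and "box" ([left, top, width, height] in pixels, round what is visible of it).
- env.landmark_of(camera, query): "pixel" ([column, row] in pixels: a listed point, or the origin of a listed thing).
The state is a dict: "time": time; "joints": joint angles; "joint_vel": joint speeds; "tau": joint torques, N m; "position": TCP position; "eef_rot": TCP orientation; "contact_force": force on the tool from outside, world axes, zero at the start; "ft_torque": the same for the moment, N m; "width": finger opening in mm; "grasp_force": force on a finger pad.
Only numpy, scipy, OpenCV 4.12 (cv2) and the standard library are available. Lean on these libraries where they do the work, as an engineer would, in place of code of your own. Each camera call takes 0.05 s, during which the arm holds its last target. There are 200 camera calls.

## Task

A circuit board lies ready in the bench test fixture, whose hinged lid has been left standing open. Pushing with the fingertips only, swing the lid gently down until it is fully shut, without slamming it, and then push the slide latch at the front fully home so that its tongue covers the lid's strike. Do not touch the board, and leave the other things on the bench where they are.

Things in the scene. Friction and masses are not known exactly. Their poses are not given: they have to be found in the camera images.
- fixture: Test fixture screwed to the bench: black case with aluminium deck 260 (x) x 280 (y) mm, deck surface 60 mm above the bench. Origin: centre of its underside, on the bench. x axis from the latch side (front, nearest the robot) to the hinge side (back), y left, z up. Offsets given elsewhere are in this frame. The board lies on the deck under the lid.
- lid (a joint): Lid angle in rad: 0 = fully shut on its stop, growing as it opens upward; 1.57 = upright. Starts at 0.9 to 1.35; must not be forced back beyond 1.55. Stiff friction hinges (about 0.65 N m; lid about 0.45 kg) keep it at any angle, it neither falls nor springs back: about 1 to 6 N pushed square to its outer face at the front rail swings it down.
- lid_hinge (a point): Middle of the lid's hinge line, which runs along the fixture's y axis at x = +105 mm, 60 mm above the bench. The lid is a black frame 170 mm long from here to its free front edge, 240 mm wide, 34 mm thick, with a clear window; the plane of its underside passes through this line. Shut, it covers x = -65 to +105 mm and its top is 94 mm above the bench.
- lid_rail (a point): Middle of the outer (upper) face of the lid's front rail, where one pushes: 155 mm along the lid from the hinge line, 15 mm from the free edge; the rail is 240 mm wide and 30 mm deep. Moves with the lid; z axis square to the outer face, away from the lid; x axis along the lid towards the hinge. A steel strike 50 mm wide juts 18 mm from the free edge near the underside.
- latch (a joint): Travel of the slide latch in m: 0 = drawn back, 0.020 = fully home at its stop, its tongue 15 mm over the strike of the shut lid. Slides along the fixture's +x between two guide blocks against about 2.5 N of friction and stays where it is left. Starts at 0 to 0.003; must stay back until the lid is shut.
- latch_face (a point): Middle of the front face (towards the robot) of the latch's upright dark steel thumb plate, 24 mm above the deck; plate 64 mm wide (y), 6 mm thick, from 2 to 36 mm above the deck. Face at x = -115 mm drawn back, -95 mm home; deck's front edge at x = -130 mm. Guide blocks 20 mm high stand 33 to 49 mm either side of the middle, x = -92 to -70 mm.
- board: Blue circuit board 100 x 160 mm with heatsink and connectors up to 16 mm high, lying loose in its nest on the deck under the lid, underside 64 mm above the bench; origin at the centre of its underside, x and y along the fixture's. Not to be touched.
- blower: Black rubber dust-blower bulb standing upright on the bench, 58 mm across, 145 mm high with its nozzle up; origin at the centre of its foot. Bystander.
- loupe: Black eyepiece loupe standing on the bench, 48 mm across, 54 mm high; origin at the centre of its foot. Bystander.
- jar: Small white screw-top jar, 52 mm across, 62 mm high; origin at the centre of its foot. Bystander.
- tray: Grey open tray 300 (x) x 200 (y) x 55 mm holding spare boards, fixed on the bench beside the fixture; origin at the centre of its underside. Bystander.

How it is judged:
By the outcome, as a careful person would: the job done as asked, in the order asked, and still so for the second after the job is handed in, with the robot touching nothing.
It also fails if it takes over 45 s, if anything falls off the work surface, if the arm or the gripper's body presses on something with over 40 N, if the wrist force passes 120 N, or if a joint passes its speed limit or range.

## Working session

There is one attempt and no reset: what is moved stays moved. The work goes in short steps, Python scripts to look and compute and a shell command to move; the robot and the scene stay as the last step left them, time stands still between calls to the robot, and variables do not carry over. Pictures are saved under pics/ and viewed, at most 10 in all, crops included, and the job is handed in when it is done.

```bash
mkdir -p pics; cat > h.py <<'E'
import numpy as np,cv2
from station import env
from scipy.spatial.transform import Rotation as R
def w(cam,px,depth):
    P=env.camera_params(cam);K=np.array(P["K"]);u,v=px
    x=(u-K[0,2])/K[0,0]*depth;y=(v-K[1,2])/K[1,1]*depth
    return (np.array(P["cam_to_world"])@[x,-y,-depth,1])[:3]
def cloud(cam,d,mask=None):
    P=env.camera_params(cam);K=np.array(P["K"])
    v,u=np.nonzero((d>0) if mask is None else (mask&(d>0)));z=d[v,u]
    p=np.c_[(u-K[0,2])/K[0,0]*z,-(v-K[1,2])/K[1,1]*z,-z,np.ones(len(z))]
    return (p@np.array(P["cam_to_world"]).T)[:,:3]
E
python3 - <<'E'
from h import *
ims=[]
for c in ["scene","top"]:
    im,d=env.snapshot(c);np.save(c+"_d.npy",d);cv2.imwrite(f"pics/{c}0.png",im)
    print(c,{k:np.round(v,3).tolist() for k,v in env.camera_params(c).items()if k!='hand_eye'})
    for q in ["lid_hinge","lid_rail","latch_face","fixture","board","blower","loupe","jar","tray"]:
        r=env.landmark_of(c,q)
        for e in r[:1]:
            px=np.array(e["pixel"]);i=np.clip(px.astype(int),0,[639,479]);dd=d[i[1],i[0]]
            print(q,round(e["p"],2),px.round(0),dd.round(0),w(c,px,dd).round(0))
    s=env.silhouettes(c,"lid")
    if s:
        np.save(c+"_lid.npy",s[0]["pixels"]);print("lid",s[0]["p"],s[0]["box"])
print(env.state()["time"],env.state()["eef_rot"])
E
```

```text
scene {'K': [[450.224, 0.0, 313.695], [0.0, 450.224, 237.029], [0.0, 0.0, 1.0]], 'cam_to_world': [[-0.008, -0.719, 0.695, 1272.154], [1.0, -0.002, 0.01, 40.727], [-0.006, 0.695, 0.719, 765.453], [0.0, 0.0, 0.0, 1.0]]}
lid_hinge 0.62 [303. 256.] 896.0 [677.  11.  95.]
lid_rail 0.63 [298. 202.] 822.0 [655.   4. 219.]
latch_face 0.51 [279. 184.] 1059.0 [447. -51.  91.]
fixture 0.88 [293. 243.] 876.0 [672.  -8. 127.]
blower 0.96 [383. 214.] 1080.0 [481. 197.  26.]
loupe 0.62 [378. 237.] 1032.0 [553. 178.  23.]
jar 0.86 [412. 241.] 1020.0 [568. 254.  24.]
tray 0.65 [168. 272.] 960.0 [ 661. -280.   25.]
lid 0.85 [230.3, 175.8, 135.2, 103.0]
top {'K': [[586.483, 0.0, 324.867], [0.0, 586.483, 247.166], [0.0, 0.0, 1.0]], 'cam_to_world': [[0.008, 0.996, -0.086, 481.346], [-1.0, 0.006, -0.017, 27.999], [-0.016, 0.086, 0.996, 1295.146], [0.0, 0.0, 0.0, 1.0]]}
lid_hinge 0.91 [342. 214.] 1072.0 [633.  14. 231.]
lid_rail 0.82 [341. 209.] 1069.0 [642.  17. 236.]
latch_face 0.79 [371. 316.] 1209.0 [444. -47.  77.]
fixture 0.9 [352. 266.] 1232.0 [548.  -9.  64.]
board 0.98 [352. 254.] 1228.0 [574.  -9.  70.]
blower 0.69 [252. 310.] 1202.0 [455. 196.  89.]
loupe 0.98 [265. 272.] 1241.0 [535. 176.  57.]
jar 0.59 [227. 266.] 1239.0 [548. 255.  61.]
tray 0.6 [476. 228.] 1297.0 [ 637. -286.    1.]
lid 0.75 [279.3, 190.5, 134.2, 53.0]
1.1 [3.14153595e+00 3.23482877e-05 2.87083017e+00]
```

View pics/scene0.png

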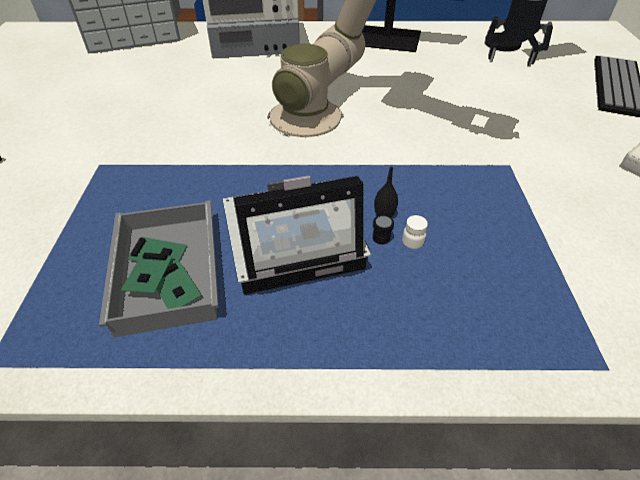

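View pics/top0.png

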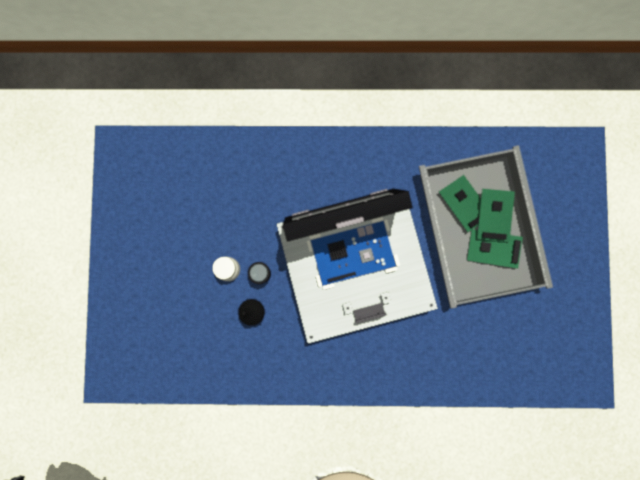

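The scene view shows the lid standing open, with the latch at (290,184). The top view shows the fixture yawed about +0.26, with deck corners near (307,342) and (437,308) and the latch plate at (370,314).

```bash
python3 - <<'E'
from h import *
d=np.load("top_d.npy");im=cv2.imread("pics/top0.png")
P=cloud("top",d);
m=(abs(P[:,2]-60)<7)&(P[:,0]>350)&(P[:,0]<750)&(P[:,1]>-210)&(P[:,1]<145)
Q=P[m];print(len(Q),np.median(Q[:,2]))
# world-plane mask -> rect of deck
g=np.zeros((500,500),np.uint8);ij=np.round((Q[:,:2]-[300,-250])).astype(int);g[ij[:,0],ij[:,1]]=255
g=cv2.morphologyEx(g,cv2.MORPH_CLOSE,np.ones((7,7)));g=cv2.morphologyEx(g,cv2.MORPH_OPEN,np.ones((9,9)))
c=max(cv2.findContours(g,0,2)[0],key=cv2.contourArea);r=cv2.minAreaRect(c);print(r,cv2.boxPoints(r)[:,::-1]+[300,-250])
# high things near fixture
for cam in["top","scene"]:
    s=np.load(cam+"_lid.npy");dd=np.load(cam+"_d.npy");L=cloud(cam,dd,s);L=L[(L[:,2]>55)]
    print(cam,len(L),np.percentile(L,[1,50,99],axis=0).round(0).tolist())
    # ransac plane
    best=0;rng=np.random.default_rng(0)
    for _ in range(400):
        a,b,e=L[rng.choice(len(L),3,False)];n=np.cross(b-a,e-a);n/=np.linalg.norm(n)+1e-9
        k=abs((L-a)@n)<3
        if k.sum()>best:best=k.sum();K=k
    M=L[K];cc=M.mean(0);n=np.linalg.svd(M-cc)[2][2];n*=np.sign(n[0]);print("plane",best,cc.round(1),n.round(3),"elev ang lid",np.arccos(n[2]),"yaw",np.arctan2(n[1],n[0]))
    print("top pts",L[L[:,2]>np.percentile(L[:,2],97)].mean(0))
E
cp pics/top0.png pics/a.png; python3 -c "
import cv2;a=cv2.imread('pics/top0.png')[170:360,200:450];cv2.imwrite('pics/crop.png',cv2.resize(a,None,fx=3,fy=3,interpolation=2))"
```

```text
11348 60.48651284640175
((229.98092651367188, 236.32949829101562), (233.6179656982422, 280.9990539550781), 74.87599182128906) [[ 460.22396851 -186.12869644]
 [ 386.90879059   85.13748169]
 [ 612.43502808  146.09054565]
 [ 685.75021362 -125.17562866]]
top 3176 [[592.0, -106.0, 67.0], [639.0, 9.0, 229.0], [703.0, 122.0, 246.0]]
plane 1968 [631.7   6.  229.9] [ 0.206  0.057 -0.977] elev ang lid 2.926304789249704 yaw 0.26768021933923036
top pts [616.52008419   2.79333851 245.49436812]
scene 10285 [[608.0, -102.0, 71.0], [661.0, 6.0, 163.0], [710.0, 125.0, 239.0]]
plane 6306 [661.7  10.1 155. ] [0.947 0.259 0.191] elev ang lid 1.3787889437231033 yaw 0.2667542251486336
top pts [634.81475161  -1.90028212 237.22497076]
```

View pics/crop.png

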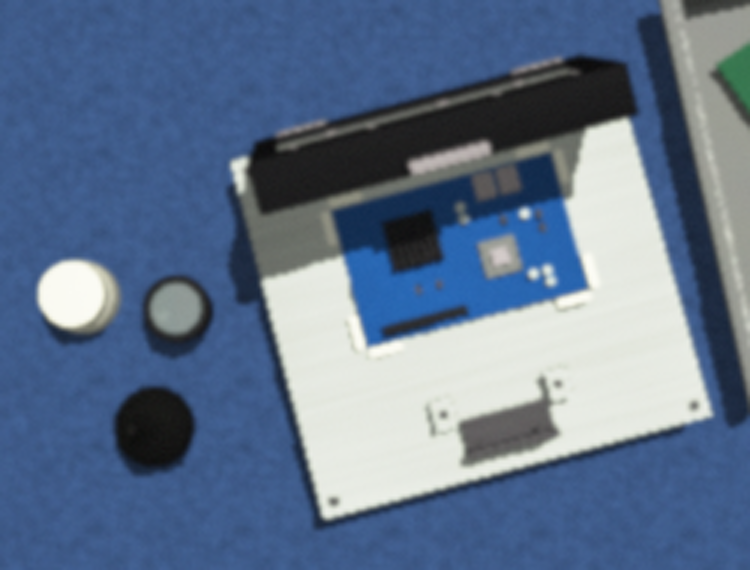

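```bash
cat > go.py <<'E'
import sys
from h import *
u=np.array([.9654,.2608,0]);v=np.array([-.2608,.9654,0]);H=np.array([650.5,10.8,60])
def rep():
    s=env.state();p=np.array(s["position"]);T=R.from_euler("xyz",s["eef_rot"])
    q=p-H;print("t",round(s["time"],2),"fix-rel-hinge u,v,z",(q@u).round(1),(q@v).round(1),p[2].round(1),"yaw err",((s["eef_rot"][2]-.2638-np.pi+np.pi)%(2*np.pi)-np.pi).round(3),"F",np.round(s["contact_force"],1),"w",s["width"])
    print("rot",np.round(s["eef_rot"],3),"j",np.round(s["joints"],2))
    return p,T
if __name__=="__main__":
    p,T=rep()
    if len(sys.argv)>3:
        a,b,c=map(float,sys.argv[1:4]);t=H+a*u+b*v;t[2]=c
        print("rows to target",(T.inv().apply(t-p)/30).round(2))
E
python3 -m crank '[[[-1,-0.35,0,0,0,-0.96,0],[-1,-0.35,0,0,0,-0.96,0],[-1,-0.45,0,0,0,-0.96,0],[-1,-0.6,0,0,0,-0.96,0],[-1,-0.8,0,0,0,0,0],[-1,-0.8,0,0,0,0,0],[-1,-0.8,0,0,0,0,0],[-1,-0.8,0,0,0,0,0]]]'; python3 go.py 40 170 235
```

```text
time: 1.9
position: [405.9, 407.8, 231.4]
eef_rot: [3.142, 0.0, -2.876]
contact_force: [0.4, 1.2, 0.2]
width: -0.2
grasp_force: 0.0
t 1.9 fix-rel-hinge u,v,z -132.6 447.1 231.4 yaw err 0.002 F [0.4 1.2 0.2] w -0.23338621813536403
rot [ 3.142  0.    -2.876] j [ 0.58  0.43  1.22  0.    1.49 -1.25]
rows to target [-5.74 -9.24 -0.12]
```

```bash
python3 -m crank '[[[-0.75,-1,0,0,0,0,0],[-0.75,-1,0,0,0,0,0],[-0.75,-1,0,0,0,0,0],[-0.75,-1,0,0,0,0,0],[-0.75,-1,0,0,0,0,0],[-0.75,-1,0,0,0,0,0],[-0.75,-1,0,0,0,0,0],[-0.5,-1,0,0,0,0,0]]]'; python3 go.py 45 0 222
```

```text
time: 2.7
position: [635.3, 221.1, 230.9]
eef_rot: [3.142, -0.0, -2.876]
contact_force: [-0.4, 0.4, 0.2]
width: 0.4
grasp_force: 0.0
t 2.7 fix-rel-hinge u,v,z 40.2 207.0 230.9 yaw err 0.001 F [-0.4  0.4  0.2] w 0.44001086937912903
rot [ 3.142 -0.    -2.876] j [ 0.16  0.61  0.91  0.    1.63 -1.68]
rows to target [-0.15 -6.9   0.3 ]
```

```bash
python3 -m crank '[[[-0.05,-1,0,0,0,0,0],[-0.05,-1,0,0,0,0,0],[-0.05,-1,0,0,0,0,0],[0,-1,0,0,0,0,0],[0,-1,0.1,0,0,0,0],[0,-1,0.1,0,0,0,0],[0,-0.8,0.1,0,0,0,0],[0,0,0,0,0,0,0]]]'; python3 go.py 12 0 222; python3 - <<'E'
from h import *
im,d=env.snapshot("scene");cv2.imwrite("pics/s1.png",cv2.resize(im[60:320,180:440],None,fx=2.2,fy=2.2,interpolation=2))
E
```

```text
time: 3.5
position: [692.2, 23.5, 221.2]
eef_rot: [-3.142, -0.001, -2.88]
contact_force: [0.2, 1.0, -0.3]
width: -0.2
grasp_force: 0.0
t 3.5 fix-rel-hinge u,v,z 43.6 1.4 221.2 yaw err -0.002 F [ 0.2  1.  -0.3] w -0.17766029646258624
rot [-3.142e+00 -1.000e-03 -2.880e+00] j [-0.14  0.65  0.85 -0.    1.64 -1.97]
rows to target [ 1.05 -0.05 -0.02]
```

View pics/s1.png

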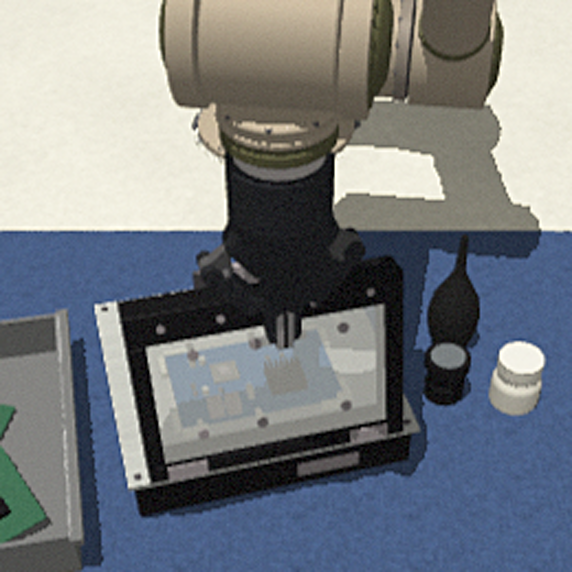

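Fingertips (285,335) hang behind the lid's outer face near the rail, clear of it. Now I push along tool +x (fixture −u).

```bash
python3 -m crank '[[[0.25,0,0,0,0,0,0],[0.25,0,0,0,0,0,0],[0.2,0,0,0,0,0,0],[0.15,0,0,0,0,0,0],[0.15,0,0,0,0,0,0],[0.1,0,0,0,0,0,0]]]'; python3 go.py 5 0 222
```

```text
time: 4.15
position: [659.5, 18.0, 222.5]
eef_rot: [-3.142, 0.0, -2.876]
contact_force: [0.0, -0.4, 0.5]
width: 0.2
grasp_force: 0.0
t 4.15 fix-rel-hinge u,v,z 10.6 4.6 222.5 yaw err 0.002 F [ 0.  -0.4  0.5] w 0.18690193312499495
rot [-3.142  0.    -2.876] j [-0.15  0.59  0.97  0.    1.59 -1.99]
rows to target [ 0.19 -0.15  0.02]
```

```bash
python3 -m crank '[[[0.1,0,0,0,0,0,0],[0.1,0,0,0,0,0,0],[0.1,0,0,0,0,0,0]]]'; python3 go.py
```

```text
time: 4.45
position: [651.4, 15.7, 222.2]
eef_rot: [3.142, 0.001, -2.876]
contact_force: [3.8, 1.3, -1.3]
width: -0.1
grasp_force: 1.7
t 4.45 fix-rel-hinge u,v,z 2.2 4.5 222.2 yaw err 0.002 F [ 3.8  1.3 -1.3] w -0.1027310829469903
rot [ 3.142e+00  1.000e-03 -2.876e+00] j [-0.16  0.57  1.    0.    1.57 -1.99]
```

```bash
python3 -m crank '[[[0.162,0,0.011,0,0,0,0],[0.161,0,0.016,0,0,0,0],[0.161,0,0.021,0,0,0,0],[0.16,0,0.026,0,0,0,0],[0.159,0,0.031,0,0,0,0],[0.158,0,0.035,0,0,0,0],[0.157,0,0.04,0,0,0,0],[0.156,0,0.045,0,0,0,0]]]'; python3 go.py
```

```text
time: 5.25
position: [614.0, 5.4, 215.6]
eef_rot: [-3.141, 0.0, -2.876]
contact_force: [3.6, 0.5, -1.2]
width: -0.2
grasp_force: 1.4
t 5.25 fix-rel-hinge u,v,z -36.6 4.3 215.6 yaw err 0.002 F [ 3.6  0.5 -1.2] w -0.1836879005326632
rot [-3.141  0.    -2.876] j [-0.18  0.5   1.14 -0.    1.5  -2.02]
```

```bash
python3 -m crank '[[[0.18,0,0.058,0,0,0,0],[0.178,0,0.065,0,0,0,0],[0.175,0,0.071,0,0,0,0],[0.173,0,0.077,0,0,0,0],[0.17,0,0.083,0,0,0,0],[0.167,0,0.089,0,0,0,0],[0.164,0,0.094,0,0,0,0],[0.16,0,0.1,0,0,0,0]]]'; python3 go.py
```

```text
time: 6.05
position: [574.4, -5.4, 196.3]
eef_rot: [-3.141, 0.0, -2.876]
contact_force: [2.8, -0.5, 1.6]
width: -0.1
grasp_force: 1.3
t 6.05 fix-rel-hinge u,v,z -77.7 4.2 196.3 yaw err 0.002 F [ 2.8 -0.5  1.6] w -0.1429772664458035
rot [-3.141  0.    -2.876] j [-0.22  0.45  1.29 -0.    1.4  -2.05]
```

```bash
python3 -m crank '[[[0.157,0,0.106,0,0,0,0],[0.153,0,0.111,0,0,0,0],[0.149,0,0.116,0,0,0,0],[0.145,0,0.122,0,0,0,0],[0.14,0,0.127,0,0,0,0],[0.136,0,0.131,0,0,0,0],[0.131,0,0.136,0,0,0,0],[0.126,0,0.141,0,0,0,0]]]'; python3 go.py
```

```text
time: 6.85
position: [541.4, -14.2, 166.4]
eef_rot: [3.141, -0.0, -2.876]
contact_force: [-0.5, -0.5, 3.3]
width: -0.0
grasp_force: 1.4
t 6.85 fix-rel-hinge u,v,z -111.8 4.3 166.4 yaw err 0.002 F [-0.5 -0.5  3.3] w -0.0005956586405931746
rot [ 3.141 -0.    -2.876] j [-0.24  0.42  1.43 -0.    1.29 -2.08]
```

```bash
python3 -m crank '[[[0.104,0,0.124,0,0,0,0],[0.101,0,0.127,0,0,0,0],[0.097,0,0.13,0,0,0,0],[0.093,0,0.133,0,0,0,0],[0.089,0,0.135,0,0,0,0],[0.085,0,0.138,0,0,0,0],[0.08,0,0.141,0,0,0,0],[0.076,0,0.143,0,0,0,0]]]'; python3 go.py
```

```text
time: 7.65
position: [520.6, -19.8, 134.2]
eef_rot: [3.141, -0.0, -2.876]
contact_force: [-1.2, -0.5, 2.5]
width: -0.1
grasp_force: 1.2
t 7.65 fix-rel-hinge u,v,z -133.4 4.3 134.2 yaw err 0.002 F [-1.2 -0.5  2.5] w -0.05854229786367959
rot [ 3.141 -0.    -2.876] j [-0.27  0.43  1.53 -0.    1.18 -2.1 ]
```

```bash
python3 -m crank '[[[0.06,0,0.121,0,0,0,0],[0.057,0,0.122,0,0,0,0],[0.054,0,0.124,0,0,0,0],[0.051,0,0.125,0,0,0,0],[0.048,0,0.126,0,0,0,0],[0.036,0,0.102,0,0,0,0],[0.034,0,0.103,0,0,0,0],[0.03,0,0.103,0,0,0,0]]]'; python3 go.py
```

```text
time: 8.45
position: [510.1, -22.8, 106.6]
eef_rot: [3.142, -0.0, -2.876]
contact_force: [-1.5, -0.8, 2.2]
width: 0.2
grasp_force: 1.1
t 8.45 fix-rel-hinge u,v,z -144.3 4.2 106.6 yaw err 0.002 F [-1.5 -0.8  2.2] w 0.15016429111939353
rot [ 3.142 -0.    -2.876] j [-0.28  0.44  1.6   0.    1.1  -2.11]
```

```bash
python3 -m crank '[[[0.02,0,0.07,0,0,0,0],[0.02,0,0.07,0,0,0,0],[0.015,0,0.06,0,0,0,0],[0.01,0,0.05,0,0,0,0],[0.01,0,0.05,0,0,0,0],[0.005,0,0.04,0,0,0,0]]]'; python3 go.py
```

```text
time: 9.05
position: [507.8, -23.4, 96.5]
eef_rot: [3.142, -0.0, -2.876]
contact_force: [-2.6, 0.2, 2.5]
width: 0.1
grasp_force: 1.0
t 9.05 fix-rel-hinge u,v,z -146.6 4.2 96.5 yaw err 0.002 F [-2.6  0.2  2.5] w 0.10339090942144158
rot [ 3.142 -0.    -2.876] j [-0.28  0.46  1.62 -0.    1.07 -2.12]
```

```bash
python3 -m crank '[[[0,0,0.03,0,0,0,0],[0,0,0.03,0,0,0,0],[0,0,0.03,0,0,0,0]]]'; python3 -m crank '[[[0,0,0.03,0,0,0,0],[0,0,0.02,0,0,0,0]]]';python3 go.py
```

```text
time: 9.35
position: [507.9, -23.4, 94.0]
eef_rot: [-3.142, 0.0, -2.876]
contact_force: [-3.7, -0.5, 12.9]
width: -0.2
grasp_force: 6.6
time: 9.55
position: [508.0, -23.4, 93.9]
eef_rot: [-3.141, 0.001, -2.876]
contact_force: [-8.9, -0.1, 23.4]
width: 0.0
grasp_force: 11.6
t 9.55 fix-rel-hinge u,v,z -146.5 4.1 93.9 yaw err 0.002 F [-8.9 -0.1 23.4] w 0.002872236183308425
rot [-3.141e+00  1.000e-03 -2.876e+00] j [-0.28  0.46  1.62 -0.    1.06 -2.12]
```

The lid reached its stop at z = 94. Lift off, move in front of the latch.

```bash
python3 -m crank '[[[0,0,-0.3,0,0,0,0],[0,0,-1,0,0,0,0],[0.8,-0.14,0,0,0,0,0],[1,0,0,0,0,0,0],[1,0,0,0,0,0,0],[0.7,0,0,0,0,0,0],[0,0,0,0,0,0,0]]]'; python3 go.py -250 0 82
python3 - <<'E'
from h import *
im,d=env.snapshot("scene");cv2.imwrite("pics/s2.png",cv2.resize(im[100:320,180:440],None,fx=2.5,fy=2.5,interpolation=2))
for q in["lid_rail","latch_face"]:
    for e in env.landmark_of("scene",q)[:1]:
        px=np.array(e["pixel"]);print(q,e["p"],px,w("scene",px,d[int(px[1]),int(px[0])]).round(1))
E
```

```text
time: 10.25
position: [406.1, -55.1, 131.6]
eef_rot: [3.141, -0.0, -2.878]
contact_force: [0.2, -0.8, 0.0]
width: -0.1
grasp_force: 0.0
t 10.25 fix-rel-hinge u,v,z -253.2 0.1 131.6 yaw err 0.0 F [ 0.2 -0.8  0. ] w -0.08737814931938022
rot [ 3.141 -0.    -2.878] j [-0.43  0.26  1.82  0.    1.06 -2.26]
rows to target [-0.11 -0.01  1.65]
lid_rail 0.81 [285.1 200.6] [509.1 -33.4  93.8]
latch_face 0.63 [279.  186.4] [450.1 -51.3  86.2]
```

View pics/s2.png

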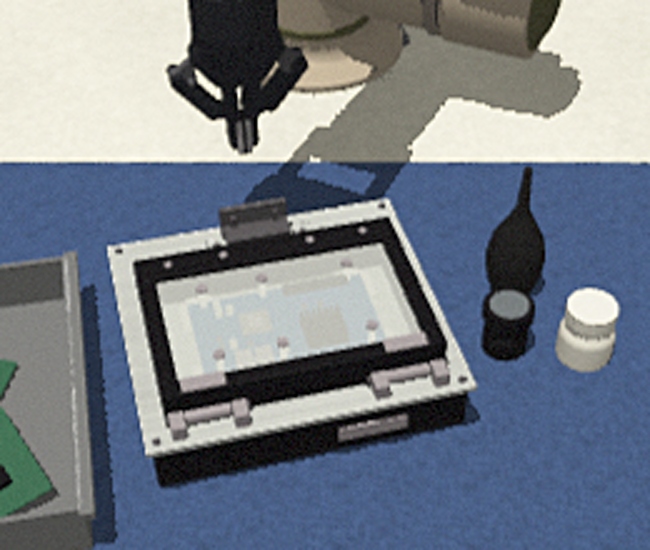

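The picture shows the lid shut flat (rail at z ≈ 94) and the latch plate at (255,220), still drawn back, with the gripper in front of it. Next: descend and push.

```bash
python3 -m crank '[[[0,0,0.6,0,0,0,0],[0,0,0.6,0,0,0,0],[0,0,0.5,0,0,0,0],[-0.2,0,0,0,0,0,0],[-0.2,0,0,0,0,0,0],[-0.15,0,0,0,0,0,0],[-0.1,0,0,0,0,0,0],[-0.1,0,0,0,0,0,0]]]'; python3 go.py
```

```text
time: 11.2
position: [429.8, -49.0, 80.9]
eef_rot: [-3.141, 0.0, -2.876]
contact_force: [-2.5, -1.1, 1.0]
width: -0.2
grasp_force: 1.3
t 11.2 fix-rel-hinge u,v,z -228.7 -0.2 80.9 yaw err 0.002 F [-2.5 -1.1  1. ] w -0.16197440703656005
rot [-3.141  0.    -2.876] j [-0.39  0.37  1.84 -0.    0.93 -2.22]
```

In contact at u ≈ −229. About 20 mm to go.

```bash
python3 -m crank '[[[-0.1,0,0,0,0,0,0],[-0.1,0,0,0,0,0,0],[-0.1,0,0,0,0,0,0],[-0.1,0,0,0,0,0,0],[-0.1,0,0,0,0,0,0],[-0.05,0,0,0,0,0,0]]]'; python3 go.py;python3 -m crank '[[[-0.05,0,0,0,0,0,0],[-0.05,0,0,0,0,0,0],[-0.03,0,0,0,0,0,0]]]'; python3 go.py
```

```text
time: 11.8
position: [445.5, -44.6, 80.4]
eef_rot: [3.141, -0.0, -2.876]
contact_force: [-2.3, 0.3, 1.9]
width: 0.4
grasp_force: 1.3
t 11.8 fix-rel-hinge u,v,z -212.4 -0.0 80.4 yaw err 0.002 F [-2.3  0.3  1.9] w 0.3769513428770375
rot [ 3.141 -0.    -2.876] j [-0.37  0.4   1.8   0.    0.95 -2.2 ]
time: 12.1
position: [448.4, -43.8, 80.4]
eef_rot: [3.141, -0.002, -2.876]
contact_force: [-9.2, -3.2, 6.3]
width: 0.0
grasp_force: 4.9
t 12.1 fix-rel-hinge u,v,z -209.4 0.0 80.4 yaw err 0.002 F [-9.2 -3.2  6.3] w 0.021303673763947373
rot [ 3.141e+00 -2.000e-03 -2.876e+00] j [-0.36  0.4   1.79 -0.    0.96 -2.2 ]
```

```bash
python3 -m crank '[[[-0.04,0,0,0,0,0,0],[-0.03,0,0,0,0,0,0],[0,0,0,0,0,0,0]]]'; python3 go.py
```

```text
time: 12.4
position: [448.5, -43.7, 80.4]
eef_rot: [3.141, -0.007, -2.875]
contact_force: [-16.1, -8.1, 10.5]
width: 0.0
grasp_force: 8.9
t 12.4 fix-rel-hinge u,v,z -209.2 0.1 80.4 yaw err 0.003 F [-16.1  -8.1  10.5] w 0.02458034903763434
rot [ 3.141 -0.007 -2.875] j [-0.36  0.4   1.79 -0.    0.96 -2.19]
```

Solid stop. Back off, lift, and check.

```bash
python3 -m crank '[[[0.2,0,0,0,0,0,0],[0.4,0,0,0,0,0,0],[0.6,0,0,0,0,0,0],[0.3,0,-0.8,0,0,0,0],[0,0,-1,0,0,0,0],[0,0,-1,0,0,0,0],[0,0,-0.5,0,0,0,0],[0,0,0,0,0,0,0]]]'
python3 - <<'E'
from h import *
im,d=env.snapshot("scene");cv2.imwrite("pics/s3.png",cv2.resize(im[160:260,210:410],None,fx=4,fy=4,interpolation=2))
E
```

```text
time: 13.2
position: [408.3, -55.4, 181.0]
eef_rot: [-3.139, 0.004, -2.876]
contact_force: [-1.0, -0.1, 0.1]
width: 0.3
grasp_force: 0.0
```

View pics/s3.png

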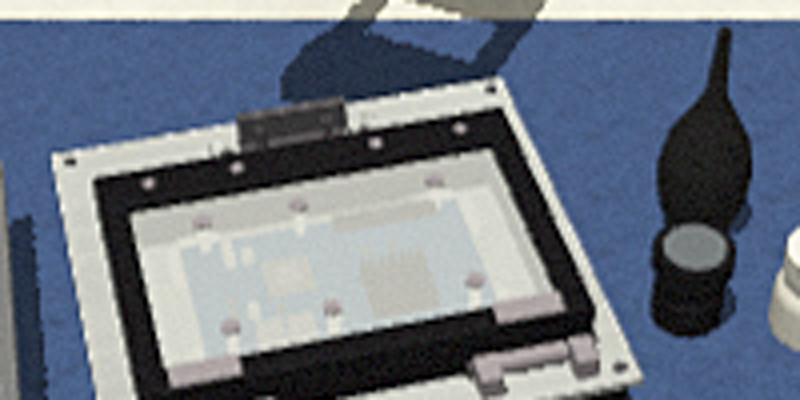

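The latch plate (292,123) is now right up against the lid's front edge. The lid is shut, the bystanders haven't moved, and the robot is clear of everything.

```bash
python3 -c "
from station import env;print(env.finish_job())"
```

```text
the job is handed in; nothing more can be done
None
```

The lid was swung gently down to its stop and the latch then pushed fully home; the board and the other things on the bench were not touched, and the job was handed in at about 13 s.

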